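# Shut the parts bay gate and lock its quarter-turn stud

### The arm

A 6-joint arm with a two-finger parallel gripper is mounted at the origin on the work surface. World frame = base frame: x ahead of the robot, y to its left, z up, the work surface at z = 0. Lengths are in m, angles in rad, forces in N, time in s.
With the tool pointing down it reaches from about 0.325 to 0.775 m from the base axis. Payload 9.3 kg.
Tool frame: the origin (TCP) lies at the very end of the fingers, on their centre line; the grasp point (between the pads) lies env.hold_point_z behind it (env.hold_point_z is the distance from the TCP to the grasp point, in m); z points along the fingers, y is the line along which they close (so a half turn about z gives the same grasp; the last joint's range is limited). The gripper opens to 85 mm and grips with 20 to 120 N. Pads are 22 mm wide; open, the fingers measure 114 mm over their backs; the gripper's body (76 mm by 85 mm) begins 54 mm behind the grasp point. The pads swing forward as they close: fully open they stand 13 mm farther back than shut.
Start: joints at [-1.311, 0.259, 0.021, 1.334, 0, 1.418], TCP at [0.221, -0.504, 0.231] pointing down, gripper open.
Joint ranges: [-3.04, 3.04], [-0.91, 1.82], [-1.04, 1.36], [-1.92, 1.95], [-1.52, 1.45], [-3.14, 3.14]. Speed limits (rad/s): [2.22, 2.22, 2.79, 3.14, 3.14, 3.14].

### API

Orientations are given as a unit quaternion [w, x, y, z].
In Python, from cell import env gives the robot as it stands.
- The arm moves only by the tool apply_moves, never from a script. Its argument "plan" is a list that holds one entry, the list of rows, each a list of 7 numbers: the gripper command: -1 is shut, 1 is fully open, values between are in proportion, then the shift along the tool's x, y, z in units of 0.12 m (1.0 is 0.12 m), then the turn, a rotation vector about the tool's x, y, z in units of pi rad (1.0 is pi rad). In form: [[[grip, dx, dy, dz, rx, ry, rz], ...]]. A call has 1 to 10 rows; each row is the pose to reach, as a shift and turn from the pose commanded when the call began, along the tool's axes at that moment, turning the shorter way round; what a row does not reach only later rows make up. A row lasts 1/8 s, in which the tool goes at most 62.5 mm and 10.7 degrees, less where a joint would pass 70% of its speed; a pose out of reach is approached as far as the arm can. A call with a number of a shift or a turn outside -1 to 1 is refused whole. A call with a gripper value outside its range is refused whole. The fingers move at their own pace and stop on an object; "grip_force" is the grip in N (left out, the last holds). Time passes only in rows, so rows that repeat a pose let the fingers close. It gives the time, the measured TCP pose, the force, the opening and the grip force at its end, in the units of the state.
- env.sense(): the state, without advancing time (a new reading comes with each control period).
- env.get_image(name): name is "scene" or "top" or "wrist"; returns a dict with "pixels" (400x640x3 uint8, red, green, blue), "fx", "fy", "cx", "cy" (pixels), "k1" (the pictures are not rectified: a ray, as slopes to the right and down, at radius r is drawn at 1 + k1 r^2 times it, then the intrinsics apply), "rvec" (rotation vector, rad) and "tvec" (3), from world to camera coordinates, as OpenCV has them. Camera axes: x right, y down, z forward; pixel columns grow to the right and rows downward; lengths in m; the calibration is good to about 2 mm. A picture is of the moment at which its call begins. There is no depth.
- env.job_done(): hands the job in; it is judged then, once.
The state is a dict: "time_s": time; "q": joint angles; "dq": joint speeds; "tau": joint torques, N m; "tool_pos": TCP position; "tcp_rot": TCP orientation; "force": force on the tool from outside, world axes, zero at the start; "torque": the same for the moment, N m; "finger_gap": finger opening in m; "grip_force": force on a finger pad.
Only numpy, scipy, OpenCV 4.12 (cv2) and the standard library are available. Lean on these libraries where they do the work, as an engineer would, in place of code of your own. Each camera call takes 0.05 s, during which the arm holds its last target. There are 200 camera calls.

### The job

Swing the mesh gate of the parts bay down until it is fully shut, then lock it with the winged quarter-turn stud on its front rail: push the stud in, turn it a quarter turn clockwise (seen from above) to its stop and let it spring up into its catch, so that it stays in and turned. The slot under the gate is not quite square, so feel for it with light pressure and never ram or wrench the stud. Leave the things standing beside the gate and in front of the shelf where they are.

Things in the scene. Friction and masses are not known exactly. Their poses are not given: they have to be found in the camera images.
- bay: the fixed spruce shelf unit. Origin: on the work surface under the centre of the parts bay. Its x points away from the robot (towards the gate's hinge), y to the left, z up. The bay is an open-topped box 240 mm (x) by 260 mm (y), 110 mm high; to its right, 340 mm more of shelf top at the same height carries loose things
- gate (a joint): angle of the mesh gate, rad: 0 = shut (lying flat on the bay, a hard stop), grows as its front edge swings up; it starts ajar. The hinge is stiff, so that the gate stays where it is left; about 4 N to 6 N down on its front rail closes it
- gate_hinge (a point): middle of the hinge axis, at the far edge of the gate, at the height of its underside. The axis runs along the bay's y. The gate frame is 10 mm thick and reaches 230 mm from the axis to its front edge; it is 250 mm wide
- gate_rail (a point): a bare spot on the top face of the gate's 50 mm wide front rail, 75 mm to the left of the stud and 205 mm from the hinge axis, where the gate can be pushed down. Moves with the gate
- wing (a point): centre of the stud's wing, the part to grip: an upright steel plate 36 mm long, 10 mm thick, 24 mm high. Its x axis runs along the wing's length, its z up the stud. It stands on a round flange (36 mm diameter, 4 mm thick) whose top face is 12 mm below this point; fingertips may press on it. Stud out and gate shut: flange underside 26 mm, wing top 54 mm above the gate's top face
- push (a joint): how far the stud is pushed in, m: 0 = out (held there by a spring of 5 N, rising 0.35 N per mm), at most 0.024. With the gate shut its foot meets the slotted plate at 0.003 if it does not match the slot; in the slot it goes on, can turn beneath the plate from 0.013 and bottoms at 0.0155. Let go it rests at 0.010 in the catch, at 0.013 under the plate short of the catch, and out of the slot at 0
- stud (a joint): how far the stud is turned, rad, growing clockwise seen from above: 0 = wing along the gate's x, square to the front rail. It turns between -0.8 and 2.3 with little friction, stays where it is left and starts near -0.45. The slot's angle lies somewhere between -0.4 and 0.4, not measured; the foot drops in within about 0.05 rad of it
- socket (a point): centre of the receptacle in the bay's front rail (110 mm up), under the stud when the gate is shut; a split rubber seal hides its slot. It takes the stud's foot, a cross bar 30 by 4 mm along the wing. The catch is 1.57 rad clockwise from the slot, a stop 0.06 rad beyond. Rubber mounted: gives 1 mm per 4 N pressed, at the stop 0.1 rad per 0.2 N m. Bears 30 N in all (0.2 N m at the stop counts 14 N)
- funnel: bystander: steel funnel, 156 mm wide at the top, 120 mm high, standing on its spout's foot ring on the shelf; origin at the centre of its underside
- float_ball: bystander: green glass float, a 76 mm ball with a flat foot; origin at the centre of its underside
- bushing: bystander: white nylon bushing, 46 mm diameter, 40 mm high; origin at the centre of its underside
- bracket: bystander: galvanized angle bracket, 40 mm by 80 mm, 60 mm high, standing on the table in front of the shelf; origin at the centre of its underside

How it is judged:
By the outcome, as a careful person would: the job done as asked, in the order asked, and still so for the second after the job is handed in, with the robot touching nothing.
It also fails if it takes over 72 s, if anything falls off the work surface, if the arm or the gripper's body presses on something with over 40 N, if the wrist force passes 120 N, or if a joint passes its speed limit or range.

## Working session

There is one attempt and no reset: what is moved stays moved. The work goes in short steps, Python scripts to look and compute and a tool call to move; the robot and the scene stay as the last step left them, time stands still between calls to the robot, and variables do not carry over. Pictures are saved under pics/ and viewed, at most 10 in all, crops included, and the job is handed in when it is done.

Besides the shell and the picture viewer there is one more tool, called after "Call:" as name(argument=value, ...), one argument or row to a line, values as JSON. apply_moves: Moves the arm, as the interface text tells. Its arguments: {"type":"object","properties":{"plan":{"type":"array"},"grip_force":{"type":"number"}},"required":["plan"]}

```bash
ls; mkdir -p pics; python3 - <<'E'
from cell import env
import cv2
s=env.sense();print({k:s[k] for k in('time_s','tool_pos','tcp_rot','force','finger_gap')},env.hold_point_z)
for n in('scene','top'):
    d=env.get_image(n);cv2.imwrite(f'pics/{n}0.png',d['pixels'][:,:,::-1])
    print(n,{k:v for k,v in d.items() if k!='pixels'})
E
```

```text
pics
{'time_s': 0.0, 'tool_pos': array([ 0.22056733, -0.50352312,  0.23067168]), 'tcp_rot': array([-6.58823750e-04,  9.78775622e-01,  2.04933761e-01, -3.76074678e-05]), 'force': array([-0.40938714, -0.48498141, -0.89483493]), 'finger_gap': 0.08504818354746158} 0.0187
scene {'fx': 515.938535465588, 'fy': 515.938535465588, 'cx': 323.5758229664646, 'cy': 199.31509089185053, 'k1': -0.011433359978507697, 'rvec': array([ 2.63696885, -0.10628123,  0.0334312 ]), 'tvec': array([-0.55811657,  0.0539307 ,  1.17964115])}
top {'fx': 367.5909732007555, 'fy': 367.5909732007555, 'cx': 322.6577402686774, 'cy': 196.33768063128653, 'k1': -0.03648875528188583, 'rvec': array([ 2.11921084, -2.12611187,  0.15836761]), 'tvec': array([-0.0446199 ,  0.54719475,  0.78034325])}
```

View pics/scene0.png

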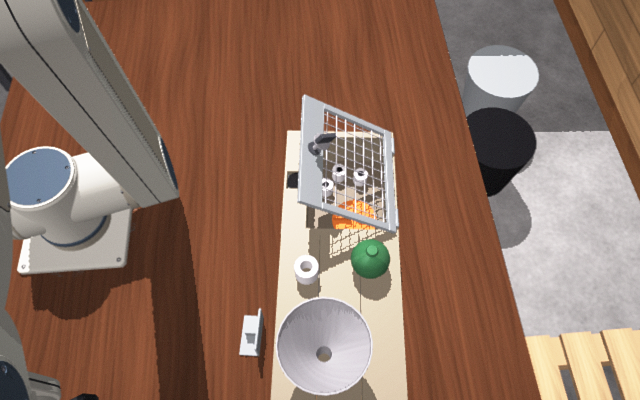

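View pics/top0.png

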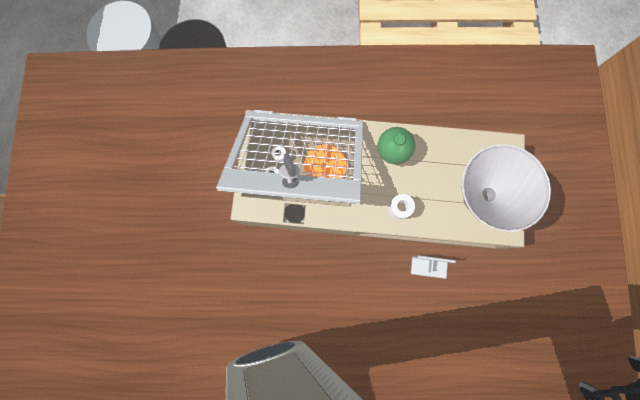

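The top view shows the shelf at z≈0.11, with its front corners near (231,220) and (523,245). The socket is a dark square at (294,214), and the raised gate spans (218..363,112..200) with its stud at (290,175). The scene view shows the gate at (300..396,97..230) and the stud at (318,145). I'll enlarge both.

```bash
cat > h.py <<'E'
import numpy as np,cv2
from cell import env
from scipy.spatial.transform import Rotation as R
def ray(d,p):
    x,y=(p[0]-d['cx'])/d['fx'],(p[1]-d['cy'])/d['fy']
    r=np.hypot(x,y);u=r
    for _ in range(20):u=r/(1+d['k1']*u*u)
    s=u/r if r>0 else 1
    M=cv2.Rodrigues(d['rvec'])[0];v=M.T@np.array([x*s,y*s,1]);return -M.T@d['tvec'],v/np.linalg.norm(v)
def onz(d,p,z):
    c,v=ray(d,p);return c+v*(z-c[2])/v[2]
def tri(d1,p1,d2,p2):
    c1,v1=ray(d1,p1);c2,v2=ray(d2,p2)
    t=np.linalg.lstsq(np.c_[v1,-v2],c2-c1,rcond=None)[0];a=c1+t[0]*v1;b=c2+t[1]*v2
    return (a+b)/2,np.linalg.norm(a-b)
def crop(px,x0,y0,x1,y1,k,fn):
    cv2.imwrite(fn,cv2.resize(px[y0:y1,x0:x1,::-1],None,fx=k,fy=k,interpolation=cv2.INTER_CUBIC))
E
python3 - <<'E'
from h import *
a=env.get_image('scene');b=env.get_image('top')
crop(a['pixels'],260,80,420,240,3.75,'pics/s1.png')
crop(b['pixels'],205,95,405,245,4,'pics/t1.png')
E
```

```text
(no output)
```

View pics/s1.png

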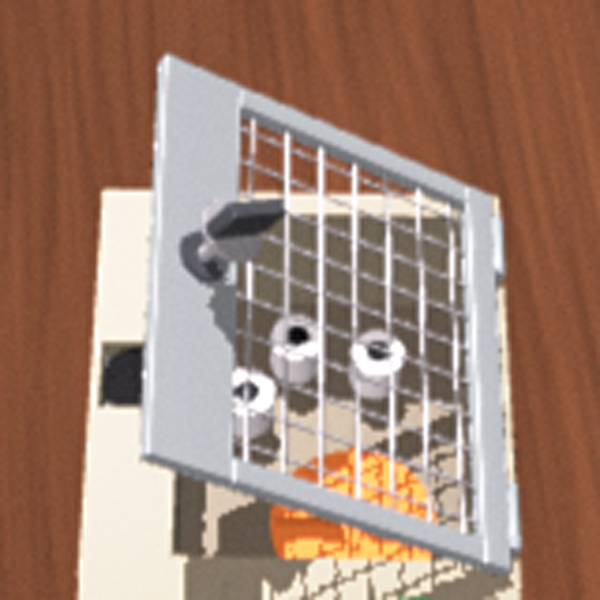

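View pics/t1.png

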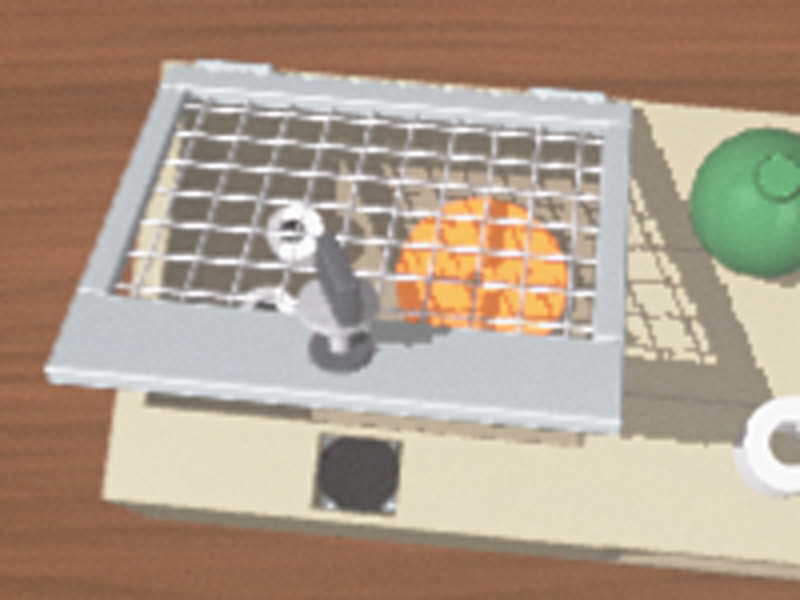

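The crops show the gate's top-face corners clearly. The socket is at top crop (358,472), and the shelf's front-left corner is at (103,500). The stud base ring is at scene crop (207,255) and top crop (340,352). Next I triangulate.

```bash
python3 - <<'E'
from h import *
np.set_printoptions(precision=4,suppress=True)
a=env.get_image('scene');b=env.get_image('top')
S=lambda p:(260+p[0]/3.75,80+p[1]/3.75);T=lambda p:(205+p[0]/4,95+p[1]/4)
for n,s,t in (('FL',(165,57),(47,366)),('FR',(143,452),(620,425)),('HR',(508,570),(632,104)),('HL',(498,195),(168,68)),('base',(207,255),(340,352)),('flange',(215,215),(340,303)),('wingtopfar',(285,205),(322,235)),('wingnear',(210,225),(350,320))):
    print(n,*tri(a,S(s),b,T(t)))
print('socket',onz(b,T((358,473)),.11),'sc',onz(a,S((125,374)),.11))
print('FLshelf',onz(b,T((103,500)),.11),'FRshelf',onz(b,(523,244.5),.11),'BRshelf',onz(b,(524,135),.11),'BL',onz(b,T((165,63)),.11))
for n,p,z in(('funneltop',(506,188),.12+.11),('ball',(397,146),.148),('bush',(402.5,206),.15),('brk',(432,266),.03)):print(n,onz(b,p,z))
E
```

```text
FL [0.5309 0.1335 0.2382] 0.0030146451376463976
FR [ 0.5039 -0.1142  0.2422] 0.001226482421267844
HR [ 0.6951 -0.1341  0.1191] 0.0022695831982038864
HL [0.7253 0.1176 0.1093] 0.003801545283906563
base [0.5418 0.0079 0.2264] 0.0031311418296436273
flange [0.5491 0.0018 0.2723] 0.004271071423544189
wingtopfar [0.5835 0.0118 0.2616] 6.010273548518969e-05
wingnear [ 0.5448 -0.0013  0.2672] 0.0008058441556594587
socket [0.501  0.0103 0.11  ] sc [0.4951 0.0099 0.11  ]
FLshelf [0.4874 0.1422 0.11  ] FRshelf [ 0.435  -0.4537  0.11  ] BRshelf [ 0.6667 -0.4778  0.11  ] BL [0.726  0.1184 0.11  ]
funneltop [ 0.5286 -0.3704  0.23  ]
ball [ 0.6315 -0.1982  0.148 ]
bush [ 0.5093 -0.2041  0.15  ]
brk [ 0.3919 -0.2883  0.03  ]
```

Call:
apply_moves(
  plan=[
    [[-1,1,-0.76,-0.83,0,0,-0.5],[-1,1,-0.76,-0.83,0,0,-0.5],[-1,1,-0.76,-0.83,0,0,-0.5],[-1,1,-0.76,-0.83,0,0,-0.5],[-1,1,-0.76,-0.83,0,0,-0.5],[-1,1,-0.76,-0.83,0,0,-0.5],[-1,1,-0.76,-0.83,0,0,-0.5],[-1,1,-0.76,-0.83,0,0,-0.5],[-1,1,-0.76,-0.83,0,0,-0.5]],
  ],
  grip_force=30,
)

```text
time_s: 1.42
tool_pos: [0.294, -0.3721, 0.3309]
tcp_rot: [0.0, 0.546, 0.838, -0.0]
force: [0.0, -0.4, 0.3]
finger_gap: -0.0
grip_force: 0.0
```

Call:
apply_moves(
  plan=[
    [[-1,0.76,1,0,0,0,-0.5],[-1,0.76,1,0,0,0,-0.5],[-1,0.76,1,0,0,0,-0.5],[-1,0.76,1,0,0,0,-0.5],[-1,0.76,1,0,0,0,-0.5],[-1,0.76,1,0,0,0,-0.5],[-1,0.76,1,0,0,0,-0.5],[-1,0.76,1,0,0,0,-0.5],[-1,0.76,1,0,0,0,-0.5]],
  ],
)

```text
time_s: 2.55
tool_pos: [0.3673, -0.2404, 0.3309]
tcp_rot: [-0.0, -0.207, 0.978, 0.0]
force: [0.7, -0.1, 0.6]
finger_gap: -0.0001
grip_force: 0.0
```

Call:
apply_moves(
  plan=[
    [[-1,-0.81,0.62,0,0,0,0],[-1,-0.81,0.62,0,0,0,0],[-1,-0.81,0.62,0,0,0,0]],
  ],
)

```text
time_s: 2.92
tool_pos: [0.4276, -0.1302, 0.3309]
tcp_rot: [0.0, -0.208, 0.978, 0.0]
force: [-0.5, 0.4, 0.6]
finger_gap: -0.0004
grip_force: 0.0
```

Call:
apply_moves(
  plan=[
    [[-1,-0.81,0.62,0,0,0,0],[-1,-0.81,0.62,0,0,0,0],[-1,-0.81,0.62,0,0,0,0]],
  ],
)

```text
time_s: 3.3
tool_pos: [0.4866, -0.024, 0.3304]
tcp_rot: [-0.0, -0.207, 0.978, 0.0]
force: [-0.2, -1.6, 0.5]
finger_gap: 0.0004
grip_force: 0.0
```

Call:
apply_moves(
  plan=[
    [[-1,-0.81,0.62,0,0,0,0],[-1,-0.81,0.62,0,0,0,0],[-1,-0.81,0.62,0,0,0,0],[-1,-0.81,0.62,0,0,0,0]],
  ],
)

```text
time_s: 3.8
tool_pos: [0.5447, 0.0797, 0.3307]
tcp_rot: [-0.0, -0.205, 0.979, -0.0]
force: [0.1, 0.2, 1.5]
finger_gap: 0.0
grip_force: 0.0
```

Call:
apply_moves(
  plan=[
    [[-1,0,0,0.4,0,0,0],[-1,0,0,0.6,0,0,0],[-1,0,0,0.7,0,0,0],[-1,0,0,0.76,0,0,0],[-1,0,0,0.79,0,0,0]],
  ],
)

```text
time_s: 4.42
tool_pos: [0.5451, 0.0804, 0.2366]
tcp_rot: [0.001, -0.205, 0.979, -0.0]
force: [-1.0, 0.2, 1.9]
finger_gap: -0.0001
grip_force: 0.4
```

Call:
apply_moves(
  plan=[
    [[-1,0.03,0.02,0.06,0,0,0],[-1,0.06,0.03,0.12,0,0,0],[-1,0.09,0.05,0.18,0,0,0],[-1,0.11,0.06,0.24,0,0,0]],
  ],
)

```text
time_s: 4.92
tool_pos: [0.5295, 0.0824, 0.2068]
tcp_rot: [-0.0, -0.205, 0.979, 0.0]
force: [-0.5, 0.2, 0.9]
finger_gap: -0.0002
grip_force: 0.3
```

Call:
apply_moves(
  plan=[
    [[-1,0.02,0.01,0.06,0,0,0],[-1,0.05,0.02,0.12,0,0,0],[-1,0.07,0.03,0.18,0,0,0],[-1,0.09,0.04,0.24,0,0,0]],
  ],
)

```text
time_s: 5.42
tool_pos: [0.5179, 0.0824, 0.178]
tcp_rot: [-0.0, -0.205, 0.979, 0.0]
force: [0.3, -0.2, 0.6]
finger_gap: 0.0004
grip_force: 0.2
```

```bash
python3 - <<'E'
from h import *
a=env.get_image('scene');b=env.get_image('top')
A=cv2.resize(a['pixels'][60:260,240:440],None,fx=2,fy=2);B=cv2.resize(b['pixels'][70:270,205:405],None,fx=2,fy=2)
cv2.imwrite('pics/c2.png',np.hstack([A,B])[:,:,::-1]);print(env.sense()['force'])
E
```

```text
[-0.46051982 -0.66858726 -1.24877666]
```

View pics/c2.png

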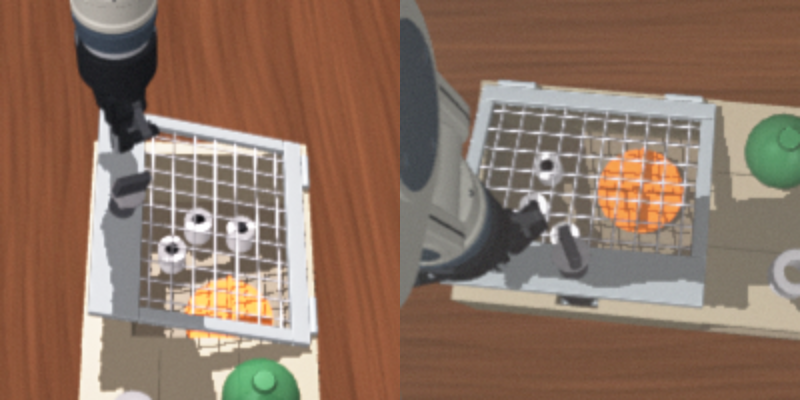

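The picture shows the gate noticeably lower, with the fingertips on the rail at left crop (125,140), clear of the stud. I'll keep pressing.

Call:
apply_moves(
  plan=[
    [[-1,0.03,0.01,0.08,0,0,0],[-1,0.05,0.03,0.16,0,0,0],[-1,0.07,0.04,0.24,0,0,0],[-1,0.08,0.05,0.32,0,0,0],[-1,0.09,0.06,0.4,0,0,0]],
  ],
)

```text
time_s: 6.15
tool_pos: [0.5052, 0.0847, 0.1298]
tcp_rot: [-0.0, -0.205, 0.979, 0.0]
force: [0.2, -0.4, 0.2]
finger_gap: 0.0002
grip_force: 0.1
```

Call:
apply_moves(
  plan=[
    [[-1,0,0,0.02,0,0,0],[-1,0,0,0.04,0,0,0],[-1,0,0,0.05,0,0,0]],
  ],
)

```text
time_s: 6.52
tool_pos: [0.5055, 0.0846, 0.1245]
tcp_rot: [0.0, -0.205, 0.979, -0.0]
force: [0.1, -0.4, 0.4]
finger_gap: -0.0002
grip_force: 0.0
```

Call:
apply_moves(
  plan=[
    [[-1,0,0,0.015,0,0,0],[-1,0,0,0.03,0,0,0],[-1,0,0,0.03,0,0,0]],
  ],
)

```text
time_s: 6.9
tool_pos: [0.5052, 0.0846, 0.1208]
tcp_rot: [-0.0, -0.205, 0.979, -0.0]
force: [0.2, -0.1, 0.1]
finger_gap: 0.0001
grip_force: 0.0
```

Call:
apply_moves(
  plan=[
    [[-1,0,0,0.015,0,0,0],[-1,0,0,0.015,0,0,0]],
  ],
)

```text
time_s: 7.15
tool_pos: [0.5055, 0.0846, 0.12]
tcp_rot: [0.001, -0.205, 0.979, -0.0]
force: [-3.6, -0.8, 9.0]
finger_gap: -0.0001
grip_force: 4.7
```

Call:
apply_moves(
  plan=[
    [[-1,0,0,0.01,0,0,0],[-1,0,0,0.01,0,0,0]],
  ],
)

```text
time_s: 7.4
tool_pos: [0.5055, 0.0846, 0.1199]
tcp_rot: [0.001, -0.205, 0.979, -0.0]
force: [-7.4, -0.8, 21.5]
finger_gap: 0.0002
grip_force: 10.4
```

Call:
apply_moves(
  plan=[
    [[-1,0,0,-0.3,0,0,0],[-1,0,0.2,-0.7,0,0,0],[-1,0,0.3,-0.9,0,0,0],[-1,0,0.3,-0.9,0,0,0]],
  ],
)

```text
time_s: 7.9
tool_pos: [0.4914, 0.1182, 0.2277]
tcp_rot: [0.002, -0.205, 0.979, -0.0]
force: [0.2, -0.2, -0.5]
finger_gap: -0.0001
grip_force: 0.0
```

```bash
python3 - <<'E'
from h import *
a=env.get_image('scene');b=env.get_image('top')
A=cv2.resize(a['pixels'][110:240,270:370],None,fx=4,fy=4,interpolation=2);B=cv2.resize(b['pixels'][110:240,250:350],None,fx=4,fy=4,interpolation=2)
cv2.imwrite('pics/c3.png',np.hstack([A,B])[:,:,::-1]);print(env.sense()['force'],env.sense()['tool_pos'])
E
```

```text
[ 0.32507097  0.6109854  -0.36676862] [0.49074175 0.11750231 0.22527192]
```

View pics/c3.png

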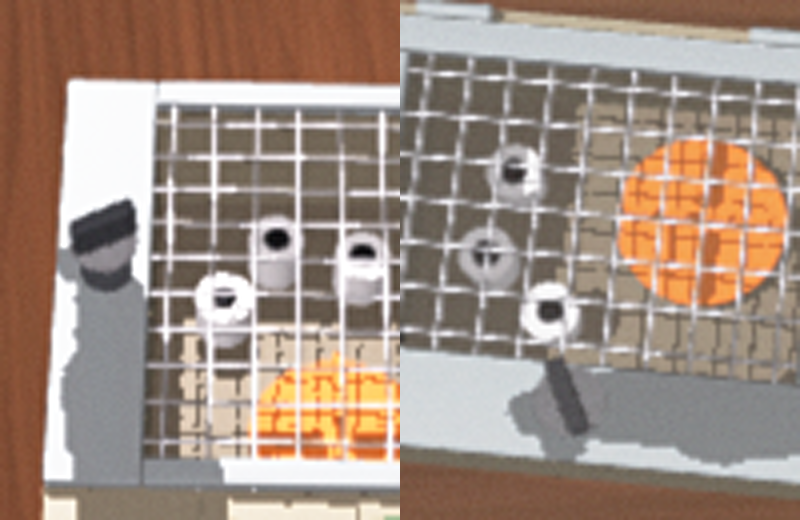

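The gate is shut. The wing shows in the top crop from (155,360) to (181,432), and in the scene crop as a dark plate centred at (105,226).

```bash
python3 - <<'E'
from h import *
np.set_printoptions(precision=4,suppress=True)
a=env.get_image('scene');b=env.get_image('top')
T=lambda p:(250+p[0]/4,110+p[1]/4);S=lambda p:(270+p[0]/4,110+p[1]/4)
f=onz(b,T((155,360)),.174);n=onz(b,T((181,432)),.174)
print(f,n,(f+n)/2,np.arctan2(*(f-n)[[1,0]]),np.linalg.norm(f-n))
print(onz(a,S((105,226)),.165),tri(a,S((105,222)),b,T((168,396))))
f=onz(a,S((131,208)),.17);n=onz(a,S((73,238)),.17);print(np.arctan2(*(f-n)[[1,0]]))
# gate shut edges for yaw: front edge bottom left->right via hough-free: scene FL/FR top corners
FL=onz(a,S((70,81)),.12);FR=onz(a,S((45,485)),.12);print(FL,FR,np.arctan2(FL[0]-FR[0],FL[1]-FR[1]))
E
```

```text
[0.5183 0.0152 0.174 ] [0.484  0.0025 0.174 ] [0.5012 0.0088 0.174 ] 0.35513588489307446 0.03663373890969627
[0.5036 0.0079 0.165 ] (array([0.503 , 0.0099, 0.1653]), np.float64(0.0014455512308636398))
0.4770025201860649
[0.4891 0.1345 0.12  ] [ 0.4645 -0.115   0.12  ] 0.09815044305350956
```

Call:
apply_moves(
  plan=[
    [[1,0.15,-0.43,0,0,0,0.018],[1,0.287,-0.864,0,0,0,0.018],[1,0.287,-0.864,0,0,0,0.018],[1,0.287,-0.864,0,0,0,0.018],[1,0.287,-0.864,0,0,0,0.018]],
  ],
)

```text
time_s: 8.72
tool_pos: [0.5007, 0.0096, 0.2255]
tcp_rot: [-0.0, -0.178, 0.984, 0.0]
force: [0.0, -0.4, 0.6]
finger_gap: 0.0853
grip_force: 0.0
```

Call:
apply_moves(
  plan=[
    [[1,0,0,0.3,0,0,0],[1,0,0,0.5,0,0,0],[1,0,0,0.59,0,0,0],[1,0,0,0.59,0,0,0]],
  ],
)

```text
time_s: 9.22
tool_pos: [0.5007, 0.0094, 0.1549]
tcp_rot: [-0.0, -0.178, 0.984, 0.0]
force: [-0.3, -0.5, -0.5]
finger_gap: 0.0854
grip_force: 0.0
```

Call:
apply_moves(
  plan=[
    [[-0.7,0,0,0,0,0,0],[-0.8,0,0,0,0,0,0],[-1,0,0,0,0,0,0],[-1,0,0,0,0,0,0],[-1,0,0,0,0,0,0],[-1,0,0,0,0,0,0],[-1,0,0,0,0,0,0]],
  ],
  grip_force=20,
)

```text
time_s: 10.1
tool_pos: [0.5006, 0.0097, 0.1554]
tcp_rot: [0.0, -0.178, 0.984, 0.001]
force: [-1.8, 5.6, 4.3]
finger_gap: 0.0094
grip_force: 23.2
```

Call:
apply_moves(
  plan=[
    [[-1,0,0.004,0,0,0,0],[-1,0,0.004,0,0,0,0]],
  ],
)

```text
time_s: 10.35
tool_pos: [0.5006, 0.0098, 0.1553]
tcp_rot: [0.0, -0.177, 0.984, 0.001]
force: [-1.9, 5.4, 4.0]
finger_gap: 0.0094
grip_force: 23.2
```

Call:
apply_moves(
  plan=[
    [[-1,0,0.012,0,0,0,0],[-1,0,0.012,0,0,0,0]],
  ],
)

```text
time_s: 10.6
tool_pos: [0.5005, 0.0103, 0.1553]
tcp_rot: [0.0, -0.177, 0.984, -0.0]
force: [-0.9, 0.9, 5.0]
finger_gap: 0.0096
grip_force: 23.1
```

Call:
apply_moves(
  plan=[
    [[-1,0,0,0.012,0,0,0],[-1,0,0,0.024,0,0,0],[-1,0,0,0.024,0,0,0]],
  ],
)

```text
time_s: 10.98
tool_pos: [0.5005, 0.0103, 0.1522]
tcp_rot: [0.0, -0.177, 0.984, -0.0]
force: [1.0, -2.1, 4.3]
finger_gap: 0.0094
grip_force: 23.2
```

Call:
apply_moves(
  plan=[
    [[-1,0,0,0.008,0,0,0],[-1,0,0,0.008,0,0,0]],
  ],
)

```text
time_s: 11.22
tool_pos: [0.5005, 0.0104, 0.1515]
tcp_rot: [0.0, -0.177, 0.984, -0.0]
force: [-0.8, -1.5, 7.1]
finger_gap: 0.0095
grip_force: 23.5
```

Call:
apply_moves(
  plan=[
    [[-1,0,0,0.008,0,0,0],[-1,0,0,0.008,0,0,0]],
  ],
)

```text
time_s: 11.48
tool_pos: [0.5005, 0.0103, 0.1508]
tcp_rot: [0.0, -0.177, 0.984, -0.0]
force: [-0.9, -1.2, 9.2]
finger_gap: 0.0093
grip_force: 23.9
```

Call:
apply_moves(
  plan=[
    [[-1,0,0,0.004,0,0,0.012],[-1,0,0,0.004,0,0,0.025],[-1,0,0,0.004,0,0,0.025]],
  ],
)

```text
time_s: 11.85
tool_pos: [0.5005, 0.0104, 0.1505]
tcp_rot: [0.001, -0.138, 0.99, -0.0]
force: [-2.0, -1.3, 10.3]
finger_gap: 0.0097
grip_force: 24.0
```

Call:
apply_moves(
  plan=[
    [[-1,0,0,0,0,0,0.012],[-1,0,0,0,0,0,0.025],[-1,0,0,0,0,0,0.025]],
  ],
)

```text
time_s: 12.22
tool_pos: [0.5004, 0.0106, 0.1505]
tcp_rot: [0.001, -0.099, 0.995, -0.0]
force: [-1.6, 1.5, 11.2]
finger_gap: 0.0098
grip_force: 24.0
```

Call:
apply_moves(
  plan=[
    [[-1,0,0,0,0,0,0.012],[-1,0,0,0,0,0,0.025],[-1,0,0,0,0,0,0.025]],
  ],
)

```text
time_s: 12.6
tool_pos: [0.5004, 0.0107, 0.1504]
tcp_rot: [0.0, -0.06, 0.998, 0.0]
force: [-1.4, 1.4, 10.7]
finger_gap: 0.0098
grip_force: 24.0
```

Call:
apply_moves(
  plan=[
    [[-1,0,0,0,0,0,0.012],[-1,0,0,0,0,0,0.025],[-1,0,0,0,0,0,0.025]],
  ],
)

```text
time_s: 12.98
tool_pos: [0.5003, 0.0108, 0.1499]
tcp_rot: [0.0, -0.021, 1.0, 0.0]
force: [-0.3, 1.5, 5.5]
finger_gap: 0.0097
grip_force: 23.3
```

Force fell from 10.7 to 5.5 N, so the foot is probably in the slot. I'll check by pushing gently.

Call:
apply_moves(
  plan=[
    [[-1,0,0,0.01,0,0,0],[-1,0,0,0.02,0,0,0],[-1,0,0,0.02,0,0,0]],
  ],
)

```text
time_s: 13.35
tool_pos: [0.5003, 0.0108, 0.1475]
tcp_rot: [0.0, -0.021, 1.0, 0.0]
force: [-0.8, 1.2, 7.0]
finger_gap: 0.0093
grip_force: 23.4
```

```bash
python3 -c "
from cell import env
s=env.sense();print(s['force'],s['torque'],s['tool_pos'])"
```

```text
[-0.83606317  1.17732426  7.04867458] [ 0.2156194   0.18975562 -0.03924778] [0.50030213 0.01081311 0.14753378]
```

Call:
apply_moves(
  plan=[
    [[-1,0,0,0.012,0,0,0],[-1,0,0,0.025,0,0,0],[-1,0,0,0.036,0,0,0],[-1,0,0,0.036,0,0,0]],
  ],
)

```text
time_s: 13.85
tool_pos: [0.5003, 0.0108, 0.1433]
tcp_rot: [0.0, -0.021, 1.0, 0.0]
force: [-1.7, 2.3, 8.1]
finger_gap: 0.009
grip_force: 23.6
```

Call:
apply_moves(
  plan=[
    [[-1,0,0,0.008,0,0,0],[-1,0,0,0.016,0,0,0],[-1,0,0,0.016,0,0,0]],
  ],
)

```text
time_s: 14.22
tool_pos: [0.5004, 0.0108, 0.1415]
tcp_rot: [0.0, -0.021, 1.0, 0.0]
force: [-1.3, 1.1, 9.5]
finger_gap: 0.0097
grip_force: 23.7
```

Call:
apply_moves(
  plan=[
    [[-1,0,0,0.008,0,0,0],[-1,0,0,0.008,0,0,0]],
  ],
)

```text
time_s: 14.48
tool_pos: [0.5003, 0.0108, 0.1406]
tcp_rot: [0.0, -0.021, 1.0, 0.0]
force: [-1.8, 2.2, 9.3]
finger_gap: 0.0093
grip_force: 23.7
```

Call:
apply_moves(
  plan=[
    [[-1,0,0,0.007,0,0,0],[-1,0,0,0.007,0,0,0]],
  ],
)

```text
time_s: 14.72
tool_pos: [0.5004, 0.0108, 0.1398]
tcp_rot: [0.0, -0.021, 1.0, 0.0]
force: [-1.6, 1.5, 8.6]
finger_gap: 0.0095
grip_force: 23.8
```

Call:
apply_moves(
  plan=[
    [[-1,0,0,0,0,0,0.02],[-1,0,0,0,0,0,0.04],[-1,0,0,0,0,0,0.04]],
  ],
)

```text
time_s: 15.1
tool_pos: [0.5003, 0.011, 0.1398]
tcp_rot: [0.0, 0.042, 0.999, 0.0]
force: [-2.0, 2.7, 9.5]
finger_gap: 0.0095
grip_force: 23.8
```

```bash
python3 -c "
from cell import env
s=env.sense();print(s['force'],s['torque'],s['tool_pos'],s['q'])"
```

```text
[-1.97768885  2.73662605  9.54178511] [ 0.48300601  0.31067858 -0.0097509 ] [0.50033692 0.01098895 0.13980651] [-1.46423960e-01  2.20550443e-01 -2.69996397e-01  1.07971323e+00
  9.20149427e-04 -6.21461325e-02]
```

Call:
apply_moves(
  plan=[
    [[-1,0,0,0,0,0,0.03],[-1,0,0,0,0,0,0.06],[-1,0,0,0,0,0,0.1],[-1,0,0,0,0,0,0.14],[-1,0,0,0,0,0,0.17],[-1,0,0,0,0,0,0.2],[-1,0,0,0,0,0,0.2]],
  ],
)

```text
time_s: 15.98
tool_pos: [0.5006, 0.0118, 0.1399]
tcp_rot: [0.0, 0.349, 0.937, 0.001]
force: [-0.3, 6.2, 10.0]
finger_gap: 0.0097
grip_force: 23.9
```

Call:
apply_moves(
  plan=[
    [[-1,0.008,0.009,0,0,0,0.03],[-1,0.008,0.009,0,0,0,0.06],[-1,0.009,0.01,0,0,0,0.1],[-1,0.01,0.012,0,0,0,0.14],[-1,0.01,0.012,0,0,0,0.17],[-1,0.01,0.012,0,0,0,0.2],[-1,0.01,0.012,0,0,0,0.2]],
  ],
)

```text
time_s: 16.85
tool_pos: [0.5014, 0.0129, 0.1402]
tcp_rot: [0.001, 0.621, 0.783, 0.001]
force: [1.6, 3.5, 9.3]
finger_gap: 0.0096
grip_force: 23.8
```

```bash
cat > m.py <<'E'
from h import *
s=env.sense();x=R.from_quat(s['tcp_rot'],scalar_first=True).as_matrix()
f=s['force'];y=np.arctan2(x[1,0],x[0,0])%np.pi
print(s['time_s'],'F',f.round(1),'Ttool',(x.T@f).round(1),'tz',s['torque'].round(3),s['tool_pos'].round(4),'stud',((-.097-y+.8)%np.pi-.8).round(3),'q6',s['q'][5].round(2))
E
python3 m.py
```

```text
16.85 F [1.6 3.5 9.3] Ttool [ 3.   2.3 -9.2] tz [ 0.66  -0.412 -0.008] [0.5014 0.0129 0.1402] stud 1.244 q6 1.2
```

Call:
apply_moves(
  plan=[
    [[-1,0.01,0.01,0,0,0,0.02],[-1,0.01,0.01,0,0,0,0.04],[-1,0.01,0.01,0,0,0,0.04]],
  ],
)

```text
time_s: 17.23
tool_pos: [0.5019, 0.0134, 0.14]
tcp_rot: [0.001, 0.67, 0.743, 0.0]
force: [-0.2, -2.6, 10.2]
finger_gap: 0.0092
grip_force: 23.8
```

```bash
python3 m.py
```

```text
17.225 F [-0.2 -2.6 10.2] Ttool [ -2.6  -0.5 -10.2] tz [-0.555 -0.093 -0.009] [0.5019 0.0134 0.14  ] stud 1.37 q6 1.33
```

Call:
apply_moves(
  plan=[
    [[-1,0,0,0,0,0,0.01],[-1,0,0,0,0,0,0.016],[-1,0,0,0,0,0,0.016]],
  ],
)

```text
time_s: 17.6
tool_pos: [0.502, 0.0134, 0.1401]
tcp_rot: [0.001, 0.688, 0.726, 0.0]
force: [0.9, -2.1, 10.2]
finger_gap: 0.0091
grip_force: 23.8
```

```bash
python3 m.py
```

```text
17.6 F [ 0.9 -2.1 10.2] Ttool [ -2.1   0.8 -10.2] tz [-0.395 -0.15  -0.025] [0.502  0.0134 0.1401] stud 1.42 q6 1.38
```

Call:
apply_moves(
  plan=[
    [[-1,0,0,0,0,0,0.008],[-1,0,0,0,0,0,0.012],[-1,0,0,0,0,0,0.012]],
  ],
)

```text
time_s: 17.98
tool_pos: [0.5021, 0.0135, 0.1401]
tcp_rot: [0.001, 0.701, 0.713, 0.0]
force: [1.5, -1.5, 7.9]
finger_gap: 0.0093
grip_force: 23.8
```

```bash
python3 m.py
```

```text
17.975 F [ 1.5 -1.5  7.9] Ttool [-1.6  1.5 -7.9] tz [-0.476 -0.152  0.021] [0.5021 0.0135 0.1401] stud 1.457 q6 1.41
```

Call:
apply_moves(
  plan=[
    [[-1,0,0,0,0,0,0.005],[-1,0,0,0,0,0,0.01],[-1,0,0,0,0,0,0.01]],
  ],
)

```text
time_s: 18.35
tool_pos: [0.5021, 0.0134, 0.1401]
tcp_rot: [0.001, 0.712, 0.702, 0.001]
force: [1.1, -1.6, 9.4]
finger_gap: 0.0093
grip_force: 23.8
```

```bash
python3 m.py
```

```text
18.35 F [ 1.1 -1.6  9.4] Ttool [-1.6  1.1 -9.4] tz [-0.471 -0.273  0.034] [0.5021 0.0134 0.1401] stud 1.489 q6 1.45
```

Call:
apply_moves(
  plan=[
    [[-1,0,0,0,0,0,0.005],[-1,0,0,0,0,0,0.01],[-1,0,0,0,0,0,0.01]],
  ],
)

```text
time_s: 18.73
tool_pos: [0.5022, 0.0135, 0.1402]
tcp_rot: [0.001, 0.723, 0.69, 0.001]
force: [1.4, -2.1, 9.5]
finger_gap: 0.0093
grip_force: 23.8
```

```bash
python3 m.py
```

```text
18.725 F [ 1.4 -2.1  9.5] Ttool [-2.   1.5 -9.5] tz [-0.462 -0.271  0.019] [0.5022 0.0135 0.1402] stud 1.52 q6 1.48
```

Call:
apply_moves(
  plan=[
    [[-1,0,0,0,0,0,0.005],[-1,0,0,0,0,0,0.01],[-1,0,0,0,0,0,0.01]],
  ],
)

```text
time_s: 19.1
tool_pos: [0.5022, 0.0134, 0.1401]
tcp_rot: [0.001, 0.734, 0.679, 0.001]
force: [1.6, -2.6, 10.6]
finger_gap: 0.0095
grip_force: 23.8
```

```bash
python3 m.py
```

```text
19.1 F [ 1.6 -2.6 10.6] Ttool [ -2.5   1.8 -10.6] tz [-0.398 -0.296 -0.021] [0.5022 0.0134 0.1401] stud 1.552 q6 1.51
```

Call:
apply_moves(
  plan=[
    [[-1,0,0,0,0,0,0.005],[-1,0,0,0,0,0,0.01],[-1,0,0,0,0,0,0.01]],
  ],
)

```text
time_s: 19.48
tool_pos: [0.5022, 0.0135, 0.1402]
tcp_rot: [0.001, 0.745, 0.667, 0.001]
force: [2.5, -2.6, 9.0]
finger_gap: 0.0093
grip_force: 23.8
```

```bash
python3 m.py
```

```text
19.475 F [ 2.5 -2.6  9. ] Ttool [-2.3  2.8 -9. ] tz [-0.425 -0.327  0.011] [0.5022 0.0135 0.1402] stud 1.583 q6 1.54
```

```bash
python3 - <<'E'
from h import *
a=env.get_image('wrist');b=env.get_image('top')
A=a['pixels'];B=cv2.resize(b['pixels'][150:250,240:400],None,fx=2.5,fy=2.5,interpolation=2)
A=cv2.resize(A,(400,250))
cv2.imwrite('pics/c4.png',np.hstack([A,B])[:,:,::-1])
E
```

```text
(no output)
```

View pics/c4.png

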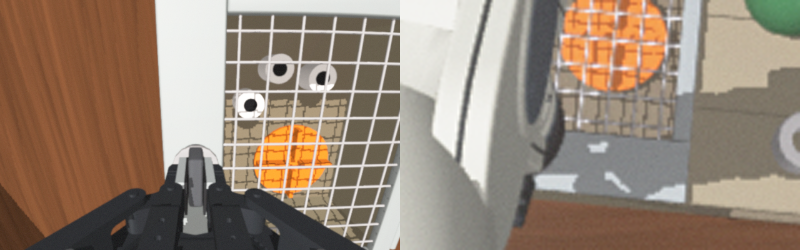

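In the wrist view the wing sits straight between the pads at (195,180), so it turned with the gripper. I'll keep feeling for the stop.

Call:
apply_moves(
  plan=[
    [[-1,0,0,0,0,0,0.005],[-1,0,0,0,0,0,0.01],[-1,0,0,0,0,0,0.01]],
  ],
)

```text
time_s: 19.95
tool_pos: [0.5023, 0.0135, 0.1402]
tcp_rot: [0.001, 0.755, 0.656, 0.001]
force: [1.4, -1.4, 10.0]
finger_gap: 0.0096
grip_force: 23.8
```

```bash
python3 m.py
```

```text
19.95 F [ 1.4 -1.4 10. ] Ttool [-1.2  1.6 -9.9] tz [-0.404 -0.385  0.109] [0.5023 0.0135 0.1402] stud 1.614 q6 1.57
```

Call:
apply_moves(
  plan=[
    [[-1,0,0,0,0,0,0.004],[-1,0,0,0,0,0,0.004]],
  ],
)

```text
time_s: 20.2
tool_pos: [0.5023, 0.0135, 0.1402]
tcp_rot: [0.001, 0.759, 0.651, 0.001]
force: [2.2, -1.6, 8.5]
finger_gap: 0.0094
grip_force: 23.8
```

```bash
python3 m.py
```

```text
20.2 F [ 2.2 -1.6  8.5] Ttool [-1.3  2.4 -8.5] tz [-0.45  -0.389  0.145] [0.5023 0.0135 0.1402] stud 1.627 q6 1.58
```

The stop is confirmed. Next I back off to the catch angle and let the stud rise.

Call:
apply_moves(
  plan=[
    [[-1,0,0,0,0,0,-0.02],[-1,0,0,0,0,0,-0.036],[-1,0,0,-0.01,0,0,-0.036],[-1,0,0,-0.02,0,0,-0.036],[-1,0,0,-0.028,0,0,-0.036],[-1,0,0,-0.028,0,0,-0.036]],
  ],
)

```text
time_s: 20.95
tool_pos: [0.5021, 0.0135, 0.1434]
tcp_rot: [0.001, 0.721, 0.693, 0.001]
force: [0.6, -2.0, 8.6]
finger_gap: 0.0091
grip_force: 23.6
```

```bash
python3 m.py
```

```text
20.95 F [ 0.6 -2.   8.6] Ttool [-2.   0.7 -8.6] tz [-0.489 -0.322 -0.043] [0.5021 0.0135 0.1434] stud 1.514 q6 1.47
```

Call:
apply_moves(
  plan=[
    [[-1,0,0,-0.008,0,0,0],[-1,0,0,-0.012,0,0,0],[-1,0,0,-0.016,0,0,0],[-1,0,0,-0.016,0,0,0]],
  ],
)

```text
time_s: 21.45
tool_pos: [0.5021, 0.0135, 0.1452]
tcp_rot: [0.001, 0.721, 0.693, 0.0]
force: [2.0, -1.6, 5.7]
finger_gap: 0.0094
grip_force: 23.4
```

```bash
python3 m.py
```

```text
21.45 F [ 2.  -1.6  5.7] Ttool [-1.5  2.  -5.7] tz [-0.483 -0.454  0.036] [0.5021 0.0135 0.1452] stud 1.514 q6 1.47
```

Call:
apply_moves(
  plan=[
    [[-0.7,0,0,-0.008,0,0,0],[-0.4,0,0,-0.008,0,0,0],[0,0,0,-0.008,0,0,0],[0.5,0,0,-0.008,0,0,0],[0.5,0,0,-0.2,0,0,0],[0.5,0,0,-0.5,0,0,0],[0.5,0,0,-0.9,0,0,0],[0.5,0,0,-0.9,0,0,0]],
  ],
)

```text
time_s: 22.45
tool_pos: [0.5025, 0.0138, 0.2559]
tcp_rot: [0.002, 0.721, 0.693, 0.002]
force: [-0.3, -0.3, 0.1]
finger_gap: 0.0642
grip_force: 0.0
```

Call:
apply_moves(
  plan=[
    [[0,-0.5,0,-0.3,0,0,0],[-0.5,-1,0,-0.3,0,0,0],[-1,-1,0,-0.3,0,0,0],[-1,-1,0,-0.3,0,0,0]],
  ],
)

```text
time_s: 22.95
tool_pos: [0.4961, -0.1062, 0.2878]
tcp_rot: [-0.001, 0.721, 0.692, -0.0]
force: [0.4, 0.0, 0.7]
finger_gap: -0.0002
grip_force: 0.0
```

```bash
python3 m.py; python3 - <<'E'
from h import *
a=env.get_image('scene');b=env.get_image('top')
A=cv2.resize(a['pixels'][110:240,270:370],None,fx=4,fy=4,interpolation=2);B=cv2.resize(b['pixels'][110:240,250:350],None,fx=4,fy=4,interpolation=2)
cv2.imwrite('pics/c5.png',np.hstack([A,B])[:,:,::-1])
E
```

```text
22.95 F [0.4 0.  0.7] Ttool [ 0.   0.4 -0.7] tz [-0.017 -0.004  0.007] [ 0.4961 -0.1062  0.2878] stud 1.515 q6 1.24
```

View pics/c5.png

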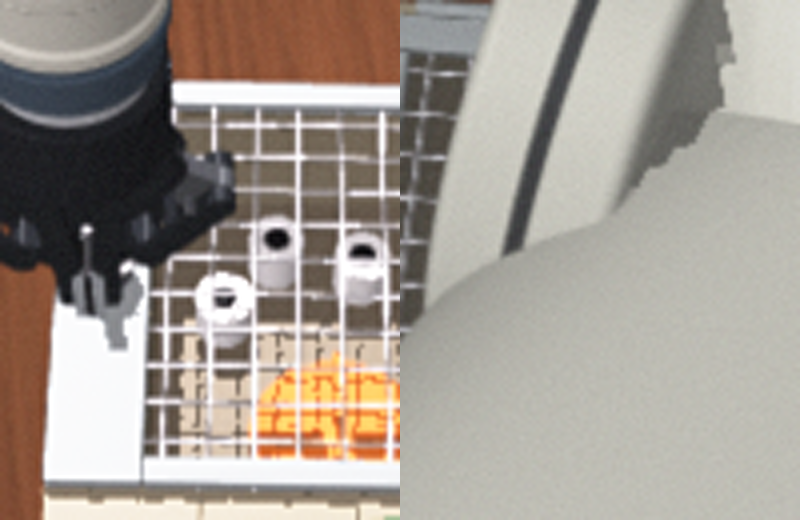

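The arm hides the stud at crop (90,270) in the scene view and covers the top view entirely, so I'll move to the earlier viewing spot.

Call:
apply_moves(
  plan=[
    [[-1,0.5,0,0,0,0,0],[-1,0.95,0,0,0,0,0],[-1,0.95,0,0,0,0,0]],
  ],
)

```text
time_s: 23.42
tool_pos: [0.5004, 0.0123, 0.2887]
tcp_rot: [-0.0, 0.719, 0.695, 0.0]
force: [0.6, -1.1, -0.5]
finger_gap: -0.0002
grip_force: 0.0
```

Call:
apply_moves(
  plan=[
    [[-1,0.5,0,0,0,0,0],[-1,0.95,0,0,0,0,0],[-1,0.95,0,0.3,0,0,0],[-1,0.95,0,0.3,0,0,0]],
  ],
)

```text
time_s: 23.92
tool_pos: [0.5039, 0.1226, 0.2507]
tcp_rot: [-0.001, 0.72, 0.694, -0.002]
force: [0.1, -0.7, 1.1]
finger_gap: -0.0002
grip_force: 0.0
```

```bash
python3 m.py; python3 - <<'E'
from h import *
a=env.get_image('scene');b=env.get_image('top')
A=cv2.resize(a['pixels'][110:240,270:370],None,fx=4,fy=4,interpolation=2);B=cv2.resize(b['pixels'][110:240,250:350],None,fx=4,fy=4,interpolation=2)
cv2.imwrite('pics/c6.png',np.hstack([A,B])[:,:,::-1])
E
```

```text
23.925 F [ 0.1 -0.7  1.1] Ttool [-0.7  0.2 -1.1] tz [ 0.004  0.003 -0.03 ] [0.5039 0.1226 0.2507] stud 1.511 q6 1.69
```

View pics/c6.png

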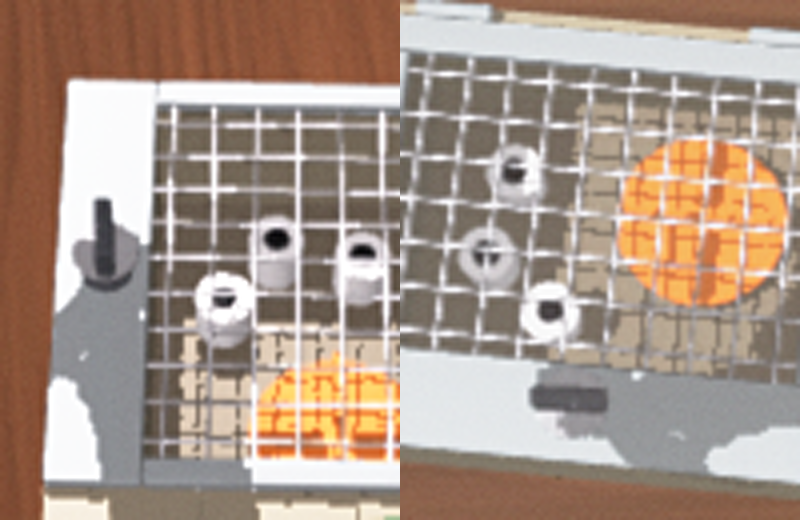

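The wing now lies along the rail, in the top crop from (131,396) to (206,400) and in the scene crop from (104,200) to about (106,266). I'll check its height to confirm it stays in.

```bash
python3 - <<'E'
from h import *
np.set_printoptions(precision=4,suppress=True)
a=env.get_image('scene');b=env.get_image('top')
T=lambda p:(250+p[0]/4,110+p[1]/4);S=lambda p:(270+p[0]/4,110+p[1]/4)
print(tri(a,S((104,200)),b,T((131,396))))
for z in(.164,.174):
    f=onz(b,T((131,396)),z);n=onz(b,T((206,400)),z);print(z,f,n,np.linalg.norm(f-n),'stud',-.097-np.arctan2(*(n-f)[[1,0]])%np.pi+np.pi)
    print(onz(a,S((104,200)),z))
E
```

```text
(array([0.5036, 0.0286, 0.1577]), np.float64(0.000502324713127357))
0.164 [0.5025 0.0277 0.164 ] [ 0.5005 -0.0084  0.164 ] 0.03609449012865994 stud 1.5314619521055126
[0.5039 0.0245 0.164 ]
0.174 [0.5012 0.0263 0.174 ] [ 0.4991 -0.0092  0.174 ] 0.03557635325248922 stud 1.5314619521055157
[0.504 0.018 0.174]
```

```bash
python3 -c "
from cell import env
print(env.job_done())"
```

```text
the job is handed in; nothing more can be done
None
```

The gate is shut and I've handed the job in at about 24 s. The stud was pushed in, turned clockwise to its stop and eased back into its catch, where it stays in and turned. The arm never contacted the things beside the gate or in front of the shelf. I confirmed the catch by force and camera height; the judge returned no verdict.

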